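# Set up a beam-bending test

### The job

Set up the beam test on the white board: stand the knife-edge support on the left-hand black line and the roller support on the right-hand line (left and right as seen from the robot), each centred on its line and square to the board, and stand the catch tray square on the middle of the board between them. Then lay the flat wooden strip level across both supports, in line with the board and with its middle over the board's middle, and set the largest weight down gently, upright on the middle of the strip, so that everything stands by itself. Leave the two smaller weights and the coping saw where they lie.

Things in the scene. Friction and masses are not known exactly. Their poses are not given: they have to be found in the camera images.
- board: White test board fixed on the bench, 130 (x) x 300 (y) x 12 mm. Origin: centre of its underside (top at z = +12 mm). x points away from the robot, y (its length) to the left, turned by its yaw, up to 0.5 rad. Two black lines run across it along x at y = +90 mm (left-hand) and y = -90 mm (right-hand); two short ticks at its near and far edges mark the middle, y = 0.
- knife: Knife-edge support: light wooden block 90 (x) x 40 (y) x 58 mm high, topped by a wooden step and one thin dark steel edge along x; height overall 75 mm, 0.24 kg. Loose, upright. Origin: centre of its underside. Same either way round. Grip the wood across its 40 mm thickness (y). Placed, its x lies along the board's line.
- roller: Roller support: the same wooden block 90 (x) x 40 (y) x 58 mm high, but on top a round steel bar (18 mm diameter, does not turn) along x between two small aluminium cheeks; height overall 75 mm, 0.24 kg. Loose, upright. Origin: centre of its underside. Same either way round. Grip the wood across its 40 mm thickness (y). Placed, its x lies along the board's line.
- tray: Catch tray: open plywood tray 62 (x) x 84 (y) x 26 mm high, walls 4 mm, cork floor, 0.07 kg. Loose, open side up. Origin: centre of its underside. Same either way round. Grip it from outside across its 62 mm width (x). Placed, its 84 mm side lies along the board's length, which leaves 28 mm to the support on each side.
- beam: The test strip: flat light wooden strip 250 (x) x 40 (y) x 10 mm with a black line across its middle, 0.055 kg. Loose, lying flat on the bench. Origin: centre of its underside, x along its length. Same either way round. Laid across the supports, its length is along the board's y and its underside 87 mm above the bench.
- weight: The largest of three brass knob weights, 0.5 kg: round body 50 mm in diameter and 30 mm high, above it a neck and a knob 24 mm in diameter, whose middle is 44 mm above the underside; overall height 51 mm. Loose, upright. Origin: centre of its underside.
- weight_mid: Middle brass knob weight, 37 mm in diameter, 38 mm high overall, 0.2 kg. Not used: leave it. Origin: centre of its underside.
- weight_small: Smallest brass knob weight, 29 mm in diameter, 30 mm high overall, 0.1 kg, standing among the parts. Not used: leave it. Origin: centre of its underside.
- coping_saw: Coping saw lying flat beyond the board: steel bow 165 x 120 mm, wooden handle 105 mm long, at most 28 mm high. Not used: leave it. Origin: under the blade's handle end; x points from the handle along the blade, y from the blade to the bow's back.
Mind the look-alikes: they are no part of the job. What is shaped like the weight but grey is not meant. What is shaped like the knife but purple is not meant.

How it is judged (in metres and radians):
At the end, for the whole second after the job is handed in: Supports within 12 mm of their lines, 15 mm of the board's long middle; tray within 15 mm of its middle; all square to 0.2 rad. Strip on both supports, level, centred to 15 mm, in line to 0.15 rad. Largest weight upright on the strip within 12 mm of its middle. All at rest (x of knife in the frame of board between -0.015 and 0.015 m and y of knife in the frame of board between 0.078 and 0.102 m and z of knife in the frame of board between 0.008 and 0.016 m and angle between the x axis of each of knife, roller, tray and the x axis of board, either way round below 0.2 rad and angle between each of knife, roller, tray, beam, weight's own z axis and vertical below 0.06 rad and x of roller in the frame of board between -0.015 and 0.015 m and y of roller in the frame of board between -0.102 and -0.078 m and z of roller in the frame of board between 0.008 and 0.016 m and x of tray in the frame of board between -0.015 and 0.015 m and y of tray in the frame of board between -0.015 and 0.015 m and z of tray in the frame of board between 0.008 and 0.016 m and x of beam in the frame of board between -0.015 and 0.015 m and y of beam in the frame of board between -0.015 and 0.015 m and z of beam in the frame of board between 0.083 and 0.091 m and angle between the x axis of beam and the y axis of board, either way round below 0.15 rad and contact force between beam and knife above 0.3 N and contact force between beam and roller above 0.3 N and x of weight in the frame of beam between -0.012 and 0.012 m and y of weight in the frame of beam between -0.012 and 0.012 m and z of weight in the frame of beam between 0.006 and 0.014 m and contact force between weight and beam above 1 N and linear speed of each of knife, roller, tray, beam, weight below 0.01 m/s and angular speed of each of knife, roller, tray, beam, weight below 0.1 rad/s); the robot touches nothing.
It fails at once if the smallest weight was shifted by more than 15 mm (distance of weight_small from where it was at the start of the episode above 0.015 m).
It fails at once if the middle weight was shifted by more than 15 mm (distance of weight_mid from where it was at the start of the episode above 0.015 m).
It fails at once if the coping saw was shifted by more than 15 mm (distance of coping_saw from where it was at the start of the episode above 0.015 m).
It fails at once if the weight was dropped onto the strip (over 0.4 m/s within 20 mm above it) (linear speed of weight above 0.4 m/s and horizontal distance between weight and beam below 0.05 m and z of weight in the frame of beam between 0.009 and 0.031 m).
It also fails if it takes over 136 s, if anything falls off the work surface, if the arm or the gripper's body presses on something with over 40 N, if the wrist force passes 120 N, or if a joint passes its speed limit or range.

### The arm

A 6-joint arm with a two-finger parallel gripper is mounted at the origin on the work surface. World frame = base frame: x ahead of the robot, y to its left, z up, the work surface at z = 0. Lengths are in mm, angles in degrees, forces in N, time in s.
With the tool pointing down it reaches from about 300 to 850 mm from the base axis. Payload 4.2 kg.
Tool frame: the origin (TCP) lies between the finger pads; the fingertips stand 14 mm ahead of it and the grasp point (between the pads) lies 5 mm behind it (env.finger_overhang is the distance from the TCP to the fingertips, in mm); z points along the fingers, y is the line along which they close (so a half turn about z gives the same grasp; the last joint's range is limited). The gripper opens to 91 mm and grips with 3 to 60 N. Pads are 32 mm wide; open, the fingers measure 118 mm over their backs; the gripper's body (76 mm by 178 mm) begins 60 mm behind the grasp point.
Start: joints at [63.942, 18.312, 89.639, -0, 72.044, -1.146], TCP at [242.21, 521.513, 227.976] pointing down, gripper open.
Joint ranges: [-177.97, 177.97], [-48.28, 115.42], [12.27, 149.76], [-77.06, 257.06], [2.81, 150.46], [-146.56, 146.56]. Speed limits (degrees/s): [147.25, 147.25, 180, 180, 180, 180].

### API

Orientations are given as [roll, pitch, yaw] about the fixed x, y, z axes, in that order (R = Rz(yaw) Ry(pitch) Rx(roll)).
In Python, from workcell import status, cams, env, finder gives the robot as it stands.
- The arm moves only by the tool apply_moves, never from a script. Its argument "increments" is a list of rows, each a list of 7 numbers: the opening, from -1 (shut) to 1 (fully open), then the shift along the world's x, y, z in m, then the turn, a rotation vector about the world's x, y, z in degrees. In form: [[gripper, x, y, z, ax, ay, az], ...]. A call has 1 to 5 rows; each row shifts and turns the commanded pose from where the row before left it; what a row does not reach is not made up. A row lasts 1/12 s, in which the tool goes at most 41.7 mm and 7.16 degrees, less where a joint would pass 70% of its speed; a pose out of reach is approached as far as the arm can. A call with a gripper value outside its range is refused whole. The fingers move at their own pace and stop on an object; "newtons" is the grip in N (left out, the last holds). Time passes only in rows, so rows that do not move let the fingers close. It gives the time, the measured TCP pose, the force, the opening and the grip force at its end, in the units of the state.
- status.state(): the state, without advancing time (a new reading comes with each control period).
- cams.grab_frame(name): name is "side" or "top"; returns a dict with "color" (420x560x3 uint8, red, green, blue), "intrinsics" (3x3 intrinsics, pixels), "R" (3x3) and "t" (3): a world point X has camera coordinates R X + t. Camera axes: x right, y down, z forward; pixel columns grow to the right and rows downward; lengths in mm; the calibration is good to about 2 mm. A picture is of the moment at which its call begins. There is no depth.
- env.job_done(): hands the job in; it is judged then, once.
Trained networks look in the newest picture that a camera, given by its name, has taken for a name from the list of things; names that differ only in an ending like _2 or _b are one class to them, and where a whole thing is asked for, a point or a joint stands for the part that bears it (a point fixed in the world has none). Each returns a list of dicts, best first, with "score" (0 to 1); they miss things now and then, are a little off and sometimes report something else, mostly with a low value. They report only what shows in the picture. A call takes as long as a camera call. They do not tell look-alikes from the thing itself.
- finder.boxes_of(query, camera): "rect" ([left, top, width, height] in pixels, round what is visible of it).
- finder.trace(query, camera): "pixels" (420x560 bool, what is visible of it) and "rect" ([left, top, width, height] in pixels, round what is visible of it).
The state is a dict: "time_s": time; "qpos": joint angles; "qvel": joint speeds; "effort": joint torques, N m; "ee_pos": TCP position; "ee_rot": TCP orientation; "force": force on the tool from outside, world axes, zero at the start; "torque": the same for the moment, N m; "gripper_width": finger opening in mm; "gripper_force": force on a finger pad.
Only numpy, scipy, OpenCV 4.12 (cv2) and the standard library are available. Lean on these libraries where they do the work, as an engineer would, in place of code of your own. Each camera call takes 0.05 s, during which the arm holds its last target. There are 200 camera calls.

## Working session

There is one attempt and no reset: what is moved stays moved. The work goes in short steps, Python scripts to look and compute and a tool call to move; the robot and the scene stay as the last step left them, time stands still between calls to the robot, and variables do not carry over. Pictures are saved under pics/ and viewed, at most 14 in all, crops included, and the job is handed in when it is done.

Besides the shell and the picture viewer there is one more tool, called after "Emit:" as a command line: name --pt "numbers of a row" for each row, then --argument value for the rest. apply_moves: Moves the arm, as the interface text tells. Its arguments: {"type":"object","properties":{"increments":{"type":"array","items":{"type":"array","items":{"type":"number"}}},"newtons":{"type":"number"}},"required":["increments"]}

```bash
mkdir -p pics; ls; python3 - <<'E'
from workcell import status,cams,env,finder
import cv2,json
for c in ("top","side"):
    f=cams.grab_frame(c); cv2.imwrite(f"pics/{c}0.png",f["color"][:,:,::-1])
    print(c,f["intrinsics"],f["R"],f["t"])
    for n in "board knife roller tray beam weight weight_mid weight_small coping_saw".split():
        print(n,[(d["rect"],round(d["score"],2)) for d in finder.boxes_of(n,c)][:3])
print(env.finger_overhang,status.state())
E
```

```text
pics
top [[484.48309622   0.         276.5203169 ]
 [  0.         484.48309622 206.86539353]
 [  0.           0.           1.        ]] [[ 0.00598076 -0.99986803 -0.01510451]
 [-0.99780152 -0.00497006 -0.06608651]
 [ 0.06600271  0.01546655 -0.99769957]] [ -55.21354375  564.14874894 1005.6481141 ]
board [([104.2, 180.2, 143.5, 65.1], 0.75)]
knife [([120.8, 297.0, 48.0, 53.4], 0.83), ([276.3, 228.6, 28.8, 46.8], 0.73), ([146.5, 85.4, 132.4, 90.5], 0.3)]
roller [([349.3, 156.8, 32.8, 50.0], 0.76)]
tray [([271.7, 171.7, 41.4, 31.6], 0.87)]
beam [([406.3, 193.8, 85.4, 100.7], 0.73)]
weight [([256.0, 291.7, 28.6, 28.1], 0.82), ([357.3, 246.5, 21.7, 23.0], 0.8)]
weight_mid [([322.9, 294.1, 18.6, 13.8], 0.68)]
weight_small [([329.3, 207.5, 13.5, 14.9], 0.73)]
coping_saw [([146.8, 83.0, 128.4, 95.1], 0.58)]
side [[404.50395521   0.         268.76256787]
 [  0.         404.50395521 209.29717271]
 [  0.           0.           1.        ]] [[ 0.77345465 -0.63358384  0.01842358]
 [-0.39299108 -0.50214818 -0.77032799]
 [ 0.49731873  0.58857346 -0.63738164]] [-482.52821004  203.14876343  682.399658
[... 496 characters left out ...]
, 115.6, 38.3], 0.61)]
14.0 {'time_s': 1.0, 'qpos': array([ 6.39418853e+01,  1.83105599e+01,  8.96403650e+01, -4.78658746e-05,
        7.20443025e+01, -1.14555200e+00]), 'qvel': array([ 0.0631726 ,  0.01536638,  0.04587001, -0.08290401,  0.00345698,
        0.008348  ]), 'effort': array([-3.29027374e-03, -4.12355018e+01, -2.32226908e+01,  7.26415543e-02,
        3.77178623e-02,  1.57808205e-05]), 'ee_pos': array([242.20625026, 521.49913067, 227.98010573]), 'ee_rot': array([1.79995229e+02, 1.40942651e-04, 1.55087452e+02]), 'force': array([ 0.28225585,  0.10108932, -0.09264536]), 'torque': array([ 0.04040813,  0.00973227, -0.065505  ]), 'gripper_force': 0.0, 'gripper_width': 91.02491234969749}
```

```bash
python3 - <<'E'
import cv2
a=cv2.imread("pics/top0.png")[60:370,80:500]; cv2.imwrite("pics/top0c.png",cv2.resize(a,(798,589),interpolation=cv2.INTER_CUBIC))
a=cv2.imread("pics/side0.png")[110:370,60:450]; cv2.imwrite("pics/side0c.png",cv2.resize(a,(798,532),interpolation=cv2.INTER_CUBIC))
E
```

```text
(no output)
```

View pics/top0c.png

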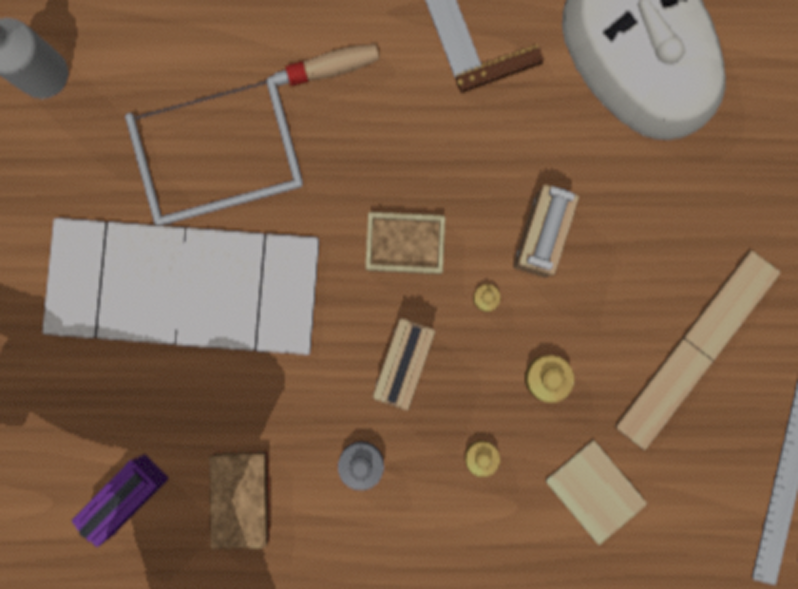

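View pics/side0c.png

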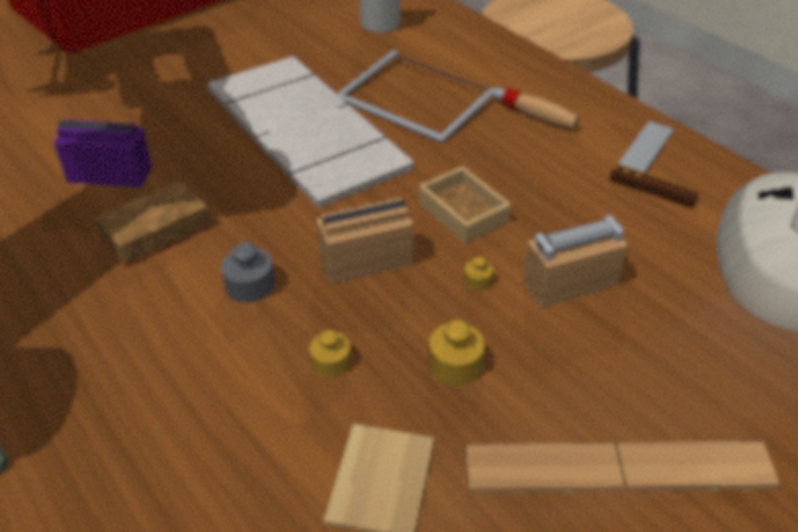

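The genuine items in the top crop are the wooden knife (404,364), not the purple block (120,500), and the large brass weight (551,380), not the grey one (361,466). The roller is at (548,229), the tray at (405,242), the beam at (698,348) and the board at about (180,286). The small brass weights are at (487,297) and (483,460). Next I fit their poses to the silhouettes in both cameras.

```bash
cat > h.py <<'E'
from workcell import status,cams,env,finder
import numpy as np,cv2
from scipy.optimize import minimize
def box(lx,ly,z0,z1): return [[a*lx/2,b*ly/2,z] for a in(-1,1) for b in(-1,1) for z in(z0,z1)]
def cyl(r,z0,z1): return [[r*np.cos(t),r*np.sin(t),z] for t in np.linspace(0,6.28,25) for z in(z0,z1)]
M=dict(board=[box(130,300,0,12)],knife=[box(90,40,0,58)+box(90,6,58,75)],roller=[box(90,40,0,58)+box(90,18,58,75)],
 tray=[box(62,84,0,26)],beam=[box(250,40,0,10)],weight=[cyl(25,0,30),cyl(12,30,51)],weight_mid=[cyl(18.5,0,22),cyl(9,22,38)],weight_small=[cyl(14.5,0,18),cyl(7,18,30)])
def proj(P,f):
    c=np.asarray(P)@f["R"].T+f["t"]; q=c@f["intrinsics"].T; return q[:,:2]/q[:,2:]
def world(P,x):
    c,s=np.cos(x[2]),np.sin(x[2]); P=np.asarray(P,float)
    return P@np.array([[c,s,0],[-s,c,0],[0,0,1]])+[x[0],x[1],x[3] if len(x)>3 else 0]
def back(uv,f,z):
    d=f["R"].T@np.linalg.inv(f["intrinsics"])@[*uv,1]; o=-f["R"].T@f["t"]; return o+d*(z-o[2])/d[2]
S=4
def render(n,x,f):
    m=np.zeros((420*S,560*S),np.uint8)
    for part in M[n]:
        cv2.fillConvexPoly(m,cv2.convexHull(np.float32((proj(world(part,x),f)+.5)*S)).astype(np.int32),1)
    return cv2.resize(m.astype(np.float32),(560,420),interpolation=cv2.INTER_AREA)
def fit(n,obs,x0,z=0):   # obs: list of (mask,frame)
    def cost(x):
        c=0
        for m,f in obs:
            r=render(n,[*x,z],f); c+=1-np.minimum(r,m).sum()/np.maximum(r,m).sum()
        return c/len(obs)
    sim=np.array([x0,[x0[0]+8,x0[1],x0[2]],[x0[0],x0[1]+8,x0[2]],[x0[0],x0[1],x0[2]+.15]])
    r=minimize(cost,x0,method="Nelder-Mead",options=dict(initial_simplex=sim,xatol=.02,fatol=1e-4,maxiter=200)); return r.x,r.fun
def near(n,cam,f,xy,z=0):
    u=proj([[xy[0],xy[1],z+15]],f)[0]; best=None
    for d in finder.trace(n,cam):
        l,t,w,h=d["rect"]; e=np.hypot(l+w/2-u[0],t+h/2-u[1])
        if best is None or e<best[0]: best=(e,d)
    return best
E
python3 - <<'E'
from h import *
F={c:cams.grab_frame(c) for c in("top","side")}
g=lambda x,y:(80+x/1.9,60+y/1.9)
C=dict(board=(180,286,-5),knife=(404,364,-18),roller=(548,229,-20),tray=(405,242,0),beam=(698,348,None),weight=(551,380,0),weight_mid=(483,460,0),weight_small=(487,297,0))
Y=dict(board=-.07,knife=-.3,roller=-.3,tray=0,beam=-.9)
out={}
for n,(a,b,_) in C.items():
    p=back(g(a,b),F["top"],30 if n in("knife","roller") else 8)
    obs={}
    for c in F:
        e=near(n,c,F[c],p[:2])
        if e and e[0]<25: obs[c]=(e[1]["pixels"].astype(np.float32),F[c])
    ini=[p[0],p[1],Y.get(n,0)]
    if n=="beam":
        q1=back(g(633,435),F["top"],10);q2=back(g(765,265),F["top"],10); ini[2]=np.arctan2(*(q2-q1)[[1,0]])
    print(n,"init",np.round(ini,2))
    for k,o in list(obs.items())+[("both",None)]:
        x,c=fit(n,[o] if o else list(obs.values()),ini)
        print("  ",k,np.round(x[:2],1),round(np.degrees(x[2]),1),round(c,3))
    out[n]=x
import json; json.dump({k:list(v) for k,v in out.items()},open("p.json","w"))
# overlay
for c in F:
    im=cv2.resize(F[c]["color"][:,:,::-1],None,fx=2,fy=2,interpolation=cv2.INTER_CUBIC)
    for n in out:
        for part in M[n]: cv2.polylines(im,[cv2.convexHull(np.float32(proj(world(part,out[n]),F[c])*2+1)).astype(np.int32)],True,(0,0,255),1)
    cv2.imwrite(f"pics/ov_{c}.png",im[140:720,180:980] if c=="top" else im[240:740,150:900])
E
```

```text
board init [ 5.5618e+02  1.6586e+02 -7.0000e-02]
   side [554.1 164.5] -4.0 0.022
   both [554.1 164.5] -4.0 0.022
knife init [ 4.7084e+02 -8.6300e+01 -3.0000e-01]
   top [473.5 -84.8] -18.7 0.049
   side [470.1 -85.4] -22.3 0.065
   both [472.8 -84.5] -19.2 0.066
roller init [ 6.1981e+02 -2.4412e+02 -3.0000e-01]
   top [ 617.1 -239.5] -17.7 0.057
   side [ 614.1 -241.1] -16.2 0.076
   both [ 615.6 -239.3] -17.3 0.078
tray init [607.1  -87.31   0.  ]
   top [606.3 -86.4] -3.1 0.045
   side [602.2 -87.6] -1.2 0.066
   both [605.6 -86.6] -2.9 0.071
beam init [ 490.07 -413.43   -0.67]
   top [ 490.  -412.7] -37.7 0.049
   side [ 487.1 -413.6] -38.0 0.043
   both [ 488.8 -412.7] -37.7 0.07
weight init [ 453.58 -250.18    0.  ]
   top [ 456.9 -245.3] -5.1 0.037
   side [ 453.8 -246.2] 2.0 0.106
   both [ 457.  -245.3] 2.9 0.085
weight_mid init [ 364.96 -174.52    0.  ]
   top [ 368.  -173.2] 6.1 0.192
   side [ 365.6 -172.6] 8.5 0.084
   both [ 365.8 -173.6] 3.7 0.145
weight_small init [ 545.6  -179.33    0.  ]
   top [ 545.5 -179. ] 9.2 0.134
   side [ 543.8 -178.5] 4.2 0.101
   both [ 544.8 -178.3] 3.9 0.136
```

View pics/ov_top.png

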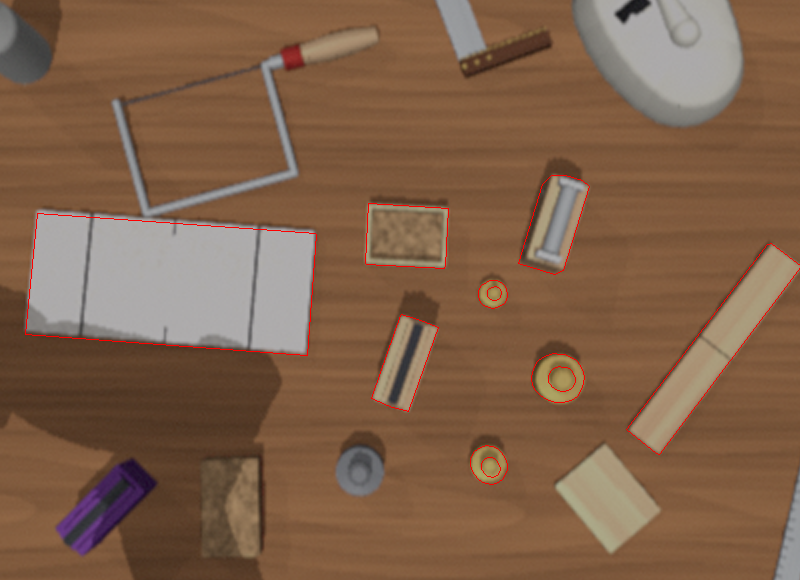

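The fits match well: IoU cost is about 0.05 and the two cameras agree within 3 mm. The overlay lies on the wooden knife (404,362), the brass weight (558,378), the roller, tray, beam and board. I go for the knife first.

Emit:
apply_moves --pt "1 0.0115 -0.0303 0 0 0 0.25" --pt "1 0.0115 -0.0303 0 0 0 0.25" --pt "1 0.0115 -0.0303 0 0 0 0.25" --pt "1 0.0115 -0.0303 0 0 0 0.25" --pt "1 0.0115 -0.0303 0 0 0 0.25" --newtons 30

```text
time_s: 2.32
ee_pos: [299.9, 368.7, 228.0]
ee_rot: [180.0, 0.0, 156.4]
force: [0.4, -0.1, 0.1]
gripper_width: 91.1
gripper_force: 0.0
```

Emit:
apply_moves --pt "1 0.0115 -0.0303 0 0 0 0.25" --pt "1 0.0115 -0.0303 0 0 0 0.25" --pt "1 0.0115 -0.0303 0 0 0 0.25" --pt "1 0.0115 -0.0303 0 0 0 0.25" --pt "1 0.0115 -0.0303 0 0 0 0.25"

```text
time_s: 2.73
ee_pos: [357.5, 217.1, 228.2]
ee_rot: [180.0, 0.0, 157.6]
force: [0.6, 0.3, 0.4]
gripper_width: 91.4
gripper_force: 0.0
```

Emit:
apply_moves --pt "1 0.0115 -0.0303 0 0 0 0.25" --pt "1 0.0115 -0.0303 0 0 0 0.25" --pt "1 0.0115 -0.0303 0 0 0 0.25" --pt "1 0.0115 -0.0303 0 0 0 0.25" --pt "1 0.0115 -0.0303 0 0 0 0.25"

```text
time_s: 3.15
ee_pos: [415.0, 65.4, 228.3]
ee_rot: [180.0, 0.0, 158.8]
force: [-0.2, -0.0, -0.3]
gripper_width: 90.8
gripper_force: 0.0
```

Emit:
apply_moves --pt "1 0.0115 -0.0303 0 0 0 0.25" --pt "1 0.0115 -0.0303 0 0 0 0.25" --pt "1 0.0115 -0.0303 0 0 0 0.25" --pt "1 0.0115 -0.0303 0 0 0 0.25" --pt "1 0.0115 -0.0303 0 0 0 0.25"

```text
time_s: 3.57
ee_pos: [472.5, -86.2, 228.2]
ee_rot: [180.0, 0.0, 160.1]
force: [0.6, 0.1, 0.7]
gripper_width: 91.2
gripper_force: 0.0
```

Emit:
apply_moves --pt "1 0 0 -0.03 0 0 0" --pt "1 0 0 -0.03 0 0 0" --pt "1 0 0 -0.03 0 0 0"

```text
time_s: 3.82
ee_pos: [472.7, -85.4, 137.3]
ee_rot: [180.0, 0.1, 160.0]
force: [-0.4, -0.1, 0.3]
gripper_width: 91.2
gripper_force: 0.0
```

Emit:
apply_moves --pt "1 0 0 -0.03 0 0 0" --pt "1 0 0 -0.03 0 0 0" --pt "1 0 0 -0.025 0 0 0" --pt "1 0 0 -0.018 0 0 0" --pt "1 0 0 0 0 0 0"

```text
time_s: 4.23
ee_pos: [469.7, -84.0, 31.9]
ee_rot: [-179.9, -0.4, 160.1]
force: [0.1, -0.3, -0.1]
gripper_width: 91.2
gripper_force: 0.0
```

Emit:
apply_moves --pt "-1 0 0 0 0 0 0" --pt "-1 0 0 0 0 0 0" --pt "-1 0 0 0 0 0 0" --pt "-1 0 0 0 0 0 0" --pt "-1 0 0 0 0 0 0" --newtons 30

```text
time_s: 4.65
ee_pos: [472.9, -84.6, 36.0]
ee_rot: [180.0, 0.1, 160.1]
force: [0.5, -0.4, -0.1]
gripper_width: 60.5
gripper_force: 0.0
```

Emit:
apply_moves --pt "-1 0 0 0 0 0 0" --pt "-1 0 0 0 0 0 0" --pt "-1 0 0 0 0 0 0"

```text
time_s: 4.9
ee_pos: [472.2, -84.6, 35.2]
ee_rot: [-180.0, 0.0, 160.1]
force: [-1.0, -2.3, 0.8]
gripper_width: 40.9
gripper_force: 0.5
```

Emit:
apply_moves --pt "-1 0 0 0 0 0 0" --pt "-1 0 0 0 0 0 0" --pt "-1 0 0 0.01 0 0 0" --pt "-1 0 0 0.025 0 0 0" --pt "-1 0 0 0.03 0 0 0"

```text
time_s: 5.32
ee_pos: [470.2, -84.0, 98.7]
ee_rot: [-180.0, -0.4, 160.1]
force: [0.8, -0.9, -3.1]
gripper_width: 39.5
gripper_force: 30.0
```

Emit:
apply_moves --pt "-1 0 0 0.03 0 0 0" --pt "-1 0 0 0.03 0 0 0" --pt "-1 0.0075 0.02825 0 0 0 1.333" --pt "-1 0.0075 0.02825 0 0 0 1.333" --pt "-1 0.0075 0.02825 0 0 0 1.333"

```text
time_s: 5.73
ee_pos: [494.7, 1.1, 160.2]
ee_rot: [180.0, 0.0, 164.1]
force: [-0.4, -0.1, -3.0]
gripper_width: 39.9
gripper_force: 30.0
```

Emit:
apply_moves --pt "-1 0.0075 0.02825 0 0 0 1.333" --pt "-1 0.0075 0.02825 0 0 0 1.333" --pt "-1 0.0075 0.02825 0 0 0 1.333" --pt "-1 0.0075 0.02825 0 0 0 1.333" --pt "-1 0.0075 0.02825 0 0 0 1.333"

```text
time_s: 6.15
ee_pos: [531.8, 143.0, 159.2]
ee_rot: [-180.0, -0.1, 170.8]
force: [0.2, -0.2, -2.7]
gripper_width: 40.0
gripper_force: 30.0
```

Emit:
apply_moves --pt "-1 0.0075 0.02825 0 0 0 1.333" --pt "-1 0.0075 0.02825 0 0 0 1.333" --pt "-1 0.0075 0.02825 0 0 0 1.333" --pt "-1 0.0075 0.02825 0 0 0 1.333" --pt "-1 0 0 0 0 0 0"

```text
time_s: 6.57
ee_pos: [563.1, 259.7, 158.8]
ee_rot: [179.8, 0.0, 176.3]
force: [0.1, -0.5, -2.4]
gripper_width: 39.8
gripper_force: 30.0
```

Emit:
apply_moves --pt "-1 0 0 -0.025 0 0 0" --pt "-1 0 0 -0.025 0 0 0" --pt "-1 0 0 -0.015 0 0 0" --pt "-1 0 0 0 0 0 0" --pt "-1 0 0 0 0 0 0"

```text
time_s: 6.98
ee_pos: [561.4, 254.0, 93.8]
ee_rot: [-179.9, -0.2, 176.1]
force: [-0.3, -0.4, -1.9]
gripper_width: 39.8
gripper_force: 30.0
```

Emit:
apply_moves --pt "-1 0 0 -0.02 0 0 0" --pt "-1 0 0 -0.015 0 0 0" --pt "-1 0 0 -0.008 0 0 0" --pt "-1 0 0 -0.002 0 0 0" --pt "-1 0 0 0 0 0 0"

```text
time_s: 7.4
ee_pos: [562.6, 254.5, 50.4]
ee_rot: [180.0, 0.0, 176.1]
force: [-0.7, 0.2, -2.8]
gripper_width: 39.7
gripper_force: 30.0
```

Emit:
apply_moves --pt "-1 0 0 -0.001 0 0 0" --pt "-1 0 0 0 0 0 0" --pt "-1 0 0 0 0 0 0"

```text
time_s: 7.65
ee_pos: [562.8, 254.7, 50.0]
ee_rot: [179.9, 0.1, 176.1]
force: [-0.2, -0.5, -2.9]
gripper_width: 39.7
gripper_force: 30.0
```

Emit:
apply_moves --pt "-1 0 0 -0.002 0 0 0" --pt "-1 0 0 -0.001 0 0 0" --pt "-1 0 0 0 0 0 0" --pt "0.1 0 0 0 0 0 0" --pt "0.2 0 0 0 0 0 0"

```text
time_s: 8.07
ee_pos: [562.5, 254.7, 46.3]
ee_rot: [180.0, 0.1, 176.1]
force: [-0.5, -0.1, 0.5]
gripper_width: 50.4
gripper_force: 0.0
```

Emit:
apply_moves --pt "1 0 0 0 0 0 0" --pt "1 0 0 0 0 0 0" --pt "1 0 0 0 0 0 0" --pt "1 0 0 0.02 0 0 0" --pt "1 0 0 0.035 0 0 0"

```text
time_s: 8.48
ee_pos: [559.5, 253.3, 97.5]
ee_rot: [-179.8, -0.5, 176.1]
force: [-0.1, -0.2, 0.7]
gripper_width: 83.6
gripper_force: 0.0
```

Emit:
apply_moves --pt "1 0 0 0.035 0 0 0" --pt "1 0 0 0.035 0 0 0" --pt "1 0 0 0.03 0 0 0" --pt "1 0 0 0 0 0 0"

```text
time_s: 8.82
ee_pos: [565.4, 255.9, 208.3]
ee_rot: [179.6, 0.7, 176.1]
force: [0.4, -0.1, 0.3]
gripper_width: 91.1
gripper_force: 0.0
```

Emit:
apply_moves --pt "1 0.00385 -0.0353 0 0 0 -0.95" --pt "1 0.00385 -0.0353 0 0 0 -0.95" --pt "1 0.00385 -0.0353 0 0 0 -0.95" --pt "1 0.00385 -0.0353 0 0 0 -0.95" --pt "1 0.00385 -0.0353 0 0 0 -0.95"

```text
time_s: 9.23
ee_pos: [581.1, 76.5, 200.4]
ee_rot: [-180.0, -0.0, 171.3]
force: [-0.5, -0.4, 0.8]
gripper_width: 91.2
gripper_force: 0.0
```

Emit:
apply_moves --pt "1 0.00385 -0.0353 0 0 0 -0.95" --pt "1 0.00385 -0.0353 0 0 0 -0.95" --pt "1 0.00385 -0.0353 0 0 0 -0.95" --pt "1 0.00385 -0.0353 0 0 0 -0.95" --pt "1 0.00385 -0.0353 0 0 0 -0.95"

```text
time_s: 9.65
ee_pos: [600.4, -100.2, 200.4]
ee_rot: [180.0, -0.0, 166.5]
force: [0.7, 0.2, -0.1]
gripper_width: 91.4
gripper_force: 0.0
```

Emit:
apply_moves --pt "1 0.00385 -0.0353 0 0 0 -0.95" --pt "1 0.00385 -0.0353 0 0 0 -0.95" --pt "1 0.00385 -0.0353 0 0 0 -0.95" --pt "1 0.00385 -0.0353 0 0 0 -0.95" --pt "1 0 0 0 0 0 0"

```text
time_s: 10.07
ee_pos: [616.1, -246.1, 199.7]
ee_rot: [-179.8, 0.1, 162.5]
force: [0.7, -0.3, 0.6]
gripper_width: 91.3
gripper_force: 0.0
```

Emit:
apply_moves --pt "1 0 0 -0.03 0 0 0" --pt "1 0 0 -0.03 0 0 0" --pt "1 0 0 -0.01 0 0 0" --pt "1 0 0 0 0 0 0"

```text
time_s: 10.4
ee_pos: [614.0, -238.5, 127.2]
ee_rot: [179.9, -0.4, 162.8]
force: [-0.1, -0.8, -0.1]
gripper_width: 91.1
gripper_force: 0.0
```

```bash
cat > chk.py <<'E'
from h import *
import sys
B=np.array([555.5,164.5]);F={c:cams.grab_frame(c) for c in("top","side")}
T=dict(knife=(0,90,12,0),roller=(0,-90,12,0),tray=(0,0,12,0),beam=(0,0,87,np.pi/2))
yb=np.radians(-4)
for n in sys.argv[1:]:
    x,y,z,a=T[n]; w=B+[x*np.cos(yb)-y*np.sin(yb),x*np.sin(yb)+y*np.cos(yb)]; obs=[]
    if n=="board": z=0
    for c in F:
        e=near(n,c,F[c],w,z)
        if e and e[0]<30:
            x,c2=fit(n,[(e[1]["pixels"].astype(np.float32),F[c])],[*w,yb+a],z); d=x[:2]-B
            print(n,c,"board frame",np.round([d[0]*np.cos(yb)+d[1]*np.sin(yb),-d[0]*np.sin(yb)+d[1]*np.cos(yb)],1),"rel yaw",round(np.degrees(x[2]-yb-a),1),round(c2,3))
s=status.state();print(s["ee_pos"],s["ee_rot"])
for c in F: cv2.imwrite(f"pics/chk_{c}.png",cv2.resize(F[c]["color"][:,:,::-1],None,fx=1.4,fy=1.4,interpolation=cv2.INTER_CUBIC))
E
python3 chk.py knife
python3 - <<'E'
import cv2
a=cv2.imread("pics/chk_top.png");b=cv2.imread("pics/chk_side.png")
import numpy as np
r=lambda i:cv2.resize(i,(398,400),interpolation=cv2.INTER_CUBIC)
cv2.imwrite("pics/v1.png",np.hstack([r(a[220:370,120:370]),r(b[150:340,190:430])]))
E
```

```text
knife top board frame [ 2.2 91.3] rel yaw 0.6 0.053
knife side board frame [-1.1 90. ] rel yaw 4.3 0.068
[ 617.32707939 -239.79918845  132.95605293] [-179.98745223    0.202259    162.810492  ]
```

View pics/v1.png

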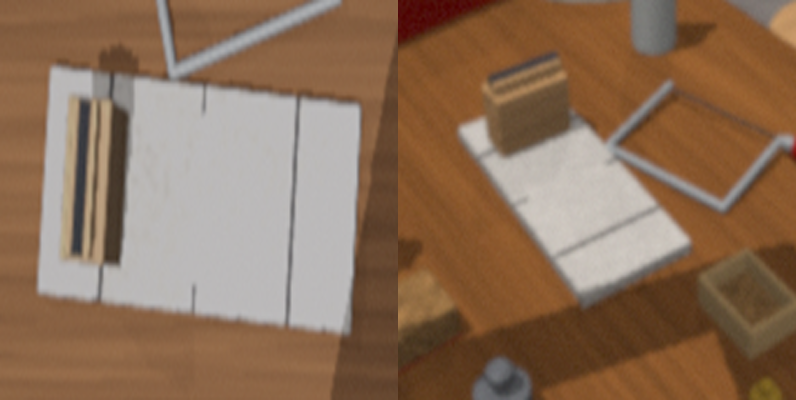

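The knife stands upright on the left line: in the left panel its foot is centred on the line near (100,265). I go on with the roller.

Emit:
apply_moves --pt "1 0 0 -0.03 0 0 0" --pt "1 0 0 -0.03 0 0 0" --pt "1 0 0 -0.025 0 0 0" --pt "1 0 0 -0.012 0 0 0" --pt "1 0 0 0 0 0 0"

```text
time_s: 11.02
ee_pos: [615.2, -239.1, 32.3]
ee_rot: [180.0, -0.2, 162.8]
force: [-0.4, 0.7, -0.0]
gripper_width: 90.9
gripper_force: 0.0
```

Emit:
apply_moves --pt "-1 0 0 0 0 0 0" --pt "-1 0 0 0 0 0 0" --pt "-1 0 0 0 0 0 0" --pt "-1 0 0 0 0 0 0" --pt "-1 0 0 0 0 0 0"

```text
time_s: 11.43
ee_pos: [616.7, -240.0, 35.3]
ee_rot: [-180.0, 0.1, 162.8]
force: [-0.8, -0.2, -1.2]
gripper_width: 60.5
gripper_force: 0.0
```

Emit:
apply_moves --pt "-1 0 0 0 0 0 0" --pt "-1 0 0 0 0 0 0" --pt "-1 0 0 0 0 0 0" --pt "-1 0 0 0 0 0 0" --pt "-1 0 0 0 0 0 0"

```text
time_s: 11.85
ee_pos: [616.2, -239.8, 34.1]
ee_rot: [-180.0, 0.0, 162.8]
force: [0.4, -0.8, 0.8]
gripper_width: 39.8
gripper_force: 30.0
```

```bash
python3 - <<'E'
from h import *
for c in("top","side"):
    f=cams.grab_frame(c)
    d=near("board",c,f,[555,164])
    if d is None: continue
    q=cv2.minAreaRect(np.argwhere(d[1]["pixels"])[:,::-1].astype(np.float32)) ; print(c,q)
    if c=="top":
        w=[back(p,f,12)[:2] for p in cv2.boxPoints(q)]; print(np.round(w,1),np.mean(w,0))
    # dark ticks/lines sub-check: predicted line endpoints
    x,k=fit("board",[(d[1]["pixels"].astype(np.float32),f)],[555,164.5,-.07]); print(np.round(x[:2],1),np.degrees(x[2]),k)
E
```

```text
top ((174.9413604736328, 209.79197692871094), (142.3507537841797, 62.68013000488281), 4.236394882202148)
[[501.3 320. ]
 [635.3 314.1]
 [613.9   8.7]
 [480.8  17.2]] [557.83563781 164.98140959]
[558.  165.2] -4.128967692566692 0.1510891318321228
side ((210.25003051757812, 172.25), (98.287841796875, 48.08325958251953), 45.0)
[554.2 166.4] -4.183121945511531 0.18969941139221191
```

Emit:
apply_moves --pt "-1 0 0 0.015 0 0 0" --pt "-1 0 0 0.025 0 0 0" --pt "-1 0 0 0.03 0 0 0" --pt "-1 0 0 0.03 0 0 0" --pt "-1 0 0 0.025 0 0 0"

```text
time_s: 12.47
ee_pos: [616.1, -239.5, 160.2]
ee_rot: [180.0, -0.0, 162.8]
force: [1.3, -0.3, -2.0]
gripper_width: 39.9
gripper_force: 30.0
```

Emit:
apply_moves --pt "-1 -0.0067 0.0315 0 0 0 1.32" --pt "-1 -0.0067 0.0315 0 0 0 1.32" --pt "-1 -0.0067 0.0315 0 0 0 1.32" --pt "-1 -0.0067 0.0315 0 0 0 1.32" --pt "-1 -0.0067 0.0315 0 0 0 1.32"

```text
time_s: 12.88
ee_pos: [581.5, -80.7, 158.2]
ee_rot: [180.0, -0.1, 169.4]
force: [1.0, -0.2, -2.4]
gripper_width: 40.1
gripper_force: 30.0
```

Emit:
apply_moves --pt "-1 -0.0067 0.0315 0 0 0 1.32" --pt "-1 -0.0067 0.0315 0 0 0 1.32" --pt "-1 -0.0067 0.0315 0 0 0 1.32" --pt "-1 -0.0067 0.0315 0 0 0 1.32" --pt "-1 -0.0067 0.0315 0 0 0 1.32"

```text
time_s: 13.3
ee_pos: [548.0, 76.9, 158.4]
ee_rot: [180.0, -0.1, 176.0]
force: [0.7, 0.5, -2.1]
gripper_width: 39.9
gripper_force: 30.0
```

Emit:
apply_moves --pt "-1 0 0 0 0 0 0" --pt "-1 0 0 -0.025 0 0 0" --pt "-1 0 0 -0.03 0 0 0" --pt "-1 0 0 -0.025 0 0 0" --pt "-1 0 0 -0.01 0 0 0"

```text
time_s: 13.72
ee_pos: [546.3, 75.0, 65.3]
ee_rot: [-179.9, -0.4, 176.0]
force: [-0.6, -0.1, -1.8]
gripper_width: 39.8
gripper_force: 30.0
```

Emit:
apply_moves --pt "-1 0 0 -0.01 0 0 0" --pt "-1 0 0 -0.006 0 0 0" --pt "-1 0 0 -0.003 0 0 0" --pt "-1 0 0 -0.002 0 0 0" --pt "-1 0 0 0 0 0 0"

```text
time_s: 14.13
ee_pos: [549.6, 75.3, 48.5]
ee_rot: [180.0, 0.1, 176.0]
force: [0.1, 0.5, -2.7]
gripper_width: 40.1
gripper_force: 30.0
```

Emit:
apply_moves --pt "-1 0 0 -0.002 0 0 0" --pt "-1 0 0 -0.0005 0 0 0" --pt "-1 0 0 0 0 0 0" --pt "0.1 0 0 0 0 0 0" --pt "0.2 0 0 0 0 0 0"

```text
time_s: 14.55
ee_pos: [549.5, 75.4, 46.0]
ee_rot: [180.0, 0.1, 176.0]
force: [-0.4, -0.1, 0.9]
gripper_width: 50.7
gripper_force: 0.0
```

Emit:
apply_moves --pt "1 0 0 0 0 0 0" --pt "1 0 0 0 0 0 0" --pt "1 0 0 0 0 0 0" --pt "1 0 0 0.02 0 0 0" --pt "1 0 0 0.035 0 0 0"

```text
time_s: 14.97
ee_pos: [546.2, 75.0, 97.6]
ee_rot: [-179.9, -0.5, 176.0]
force: [0.3, -0.7, -0.7]
gripper_width: 83.3
gripper_force: 0.0
```

Emit:
apply_moves --pt "1 0 0 0.035 0 0 0" --pt "1 0 0 0.03 0 0 0" --pt "1 0.0042 -0.01246 0 0 0 -6.8" --pt "1 0.0042 -0.01246 0 0 0 -6.8" --pt "1 0.0042 -0.01246 0 0 0 -6.8"

```text
time_s: 15.38
ee_pos: [562.0, 37.7, 166.5]
ee_rot: [179.9, 0.1, 155.3]
force: [0.1, -0.3, -0.9]
gripper_width: 90.9
gripper_force: 0.0
```

Emit:
apply_moves --pt "1 0.0042 -0.01246 0 0 0 -6.8" --pt "1 0.0042 -0.01246 0 0 0 -6.8" --pt "1 0.0042 -0.01246 0 0 0 -6.8" --pt "1 0.0042 -0.01246 0 0 0 -6.8" --pt "1 0.0042 -0.01246 0 0 0 -6.8"

```text
time_s: 15.8
ee_pos: [582.8, -25.0, 165.4]
ee_rot: [-180.0, -0.0, 121.2]
force: [0.4, 0.0, 0.7]
gripper_width: 91.3
gripper_force: 0.0
```

Emit:
apply_moves --pt "1 0.0042 -0.01246 0 0 0 -6.8" --pt "1 0.0042 -0.01246 0 0 0 -6.8" --pt "1 0.0042 -0.01246 0 0 0 -6.8" --pt "1 0.0042 -0.01246 0 0 0 -6.8" --pt "1 0.0042 -0.01246 0 0 0 -6.8"

```text
time_s: 16.22
ee_pos: [603.8, -87.3, 165.4]
ee_rot: [-180.0, -0.0, 87.2]
force: [0.1, -0.4, -0.2]
gripper_width: 91.2
gripper_force: 0.0
```

Emit:
apply_moves --pt "1 0 0 -0.02 0 0 0" --pt "1 0 0 -0.02 0 0 0" --pt "1 0 0 0 0 0 0" --pt "1 0 0 0 0 0 0"

```text
time_s: 16.55
ee_pos: [603.0, -86.6, 124.6]
ee_rot: [-179.9, -0.0, 87.6]
force: [0.6, 0.3, 0.1]
gripper_width: 91.1
gripper_force: 0.0
```

```bash
python3 chk.py roller knife
```

```text
roller top board frame [  2.1 -88.5] rel yaw 0.1 0.092
roller side board frame [ -2.5 -91.5] rel yaw 8.3 0.104
knife top board frame [ 2.1 91.7] rel yaw 1.9 0.044
knife side board frame [-2.1 89.1] rel yaw 0.9 0.063
[604.29265906 -86.61832307 126.62235465] [1.79878862e+02 1.36634551e-02 8.75971149e+01]
```

Emit:
apply_moves --pt "1 0 0 -0.03 0 0 0" --pt "1 0 0 -0.03 0 0 0" --pt "1 0 0 -0.025 0 0 0" --pt "1 0 0 -0.015 0 0 0" --pt "1 0 0 -0.008 0 0 0" --newtons 15

```text
time_s: 17.27
ee_pos: [602.6, -86.4, 15.6]
ee_rot: [-179.8, -0.0, 87.6]
force: [0.3, 0.6, -0.3]
gripper_width: 91.0
gripper_force: 0.0
```

Emit:
apply_moves --pt "-1 0 0 0 0 0 0" --pt "-1 0 0 0 0 0 0" --pt "-1 0 0 0 0 0 0" --pt "-1 0 0 0 0 0 0" --pt "-1 0 0 0 0 0 0"

```text
time_s: 17.68
ee_pos: [604.6, -86.8, 18.8]
ee_rot: [179.9, 0.0, 87.6]
force: [0.3, 0.3, -0.2]
gripper_width: 61.7
gripper_force: 15.0
```

Emit:
apply_moves --pt "-1 0 0 0 0 0 0" --pt "-1 0 0 0 0 0 0" --pt "-1 0 0 0 0 0 0"

```text
time_s: 17.93
ee_pos: [604.6, -86.8, 18.8]
ee_rot: [179.9, 0.0, 87.6]
force: [-0.6, -0.7, 6.1]
gripper_width: 61.9
gripper_force: 15.0
```

Emit:
apply_moves --pt "-1 0 0 0.015 0 0 0" --pt "-1 0 0 0.03 0 0 0" --pt "-1 0 0 0.035 0 0 0" --pt "-1 0 0 0.035 0 0 0" --pt "-1 0 0 0.025 0 0 0"

```text
time_s: 18.35
ee_pos: [604.3, -86.8, 160.5]
ee_rot: [179.8, 0.0, 87.6]
force: [1.1, -0.6, -0.7]
gripper_width: 61.8
gripper_force: 15.0
```

Emit:
apply_moves --pt "-1 -0.0061 0.03145 0 0 0 -0.2" --pt "-1 -0.0061 0.03145 0 0 0 -0.2" --pt "-1 -0.0061 0.03145 0 0 0 -0.2" --pt "-1 -0.0061 0.03145 0 0 0 -0.2"

```text
time_s: 18.68
ee_pos: [578.6, 40.1, 157.5]
ee_rot: [-180.0, -0.0, 86.7]
force: [0.2, 0.2, -1.4]
gripper_width: 62.1
gripper_force: 15.0
```

Emit:
apply_moves --pt "-1 -0.0061 0.03145 0 0 0 -0.2" --pt "-1 -0.0061 0.03145 0 0 0 -0.2" --pt "-1 -0.0061 0.03145 0 0 0 -0.2" --pt "-1 -0.0061 0.03145 0 0 0 -0.2" --pt "-1 0 0 0 0 0 0"

```text
time_s: 19.1
ee_pos: [553.5, 169.8, 157.3]
ee_rot: [-179.9, -0.1, 86.2]
force: [-0.1, 0.8, -0.4]
gripper_width: 62.0
gripper_force: 15.0
```

Emit:
apply_moves --pt "-1 0 0 -0.03 0 0 0" --pt "-1 0 0 -0.035 0 0 0" --pt "-1 0 0 -0.03 0 0 0" --pt "-1 0 0 -0.015 0 0 0" --pt "-1 0 0 -0.008 0 0 0"

```text
time_s: 19.52
ee_pos: [553.0, 164.0, 36.6]
ee_rot: [-179.7, 0.1, 86.0]
force: [0.1, 0.3, -0.8]
gripper_width: 62.1
gripper_force: 15.0
```

Emit:
apply_moves --pt "-1 0 0 -0.005 0 0 0" --pt "-1 0 0 -0.003 0 0 0" --pt "-1 0 0 -0.002 0 0 0" --pt "-1 0 0 0 0 0 0"

```text
time_s: 19.85
ee_pos: [555.9, 165.0, 30.9]
ee_rot: [179.9, -0.0, 86.0]
force: [0.8, 0.0, -0.6]
gripper_width: 62.0
gripper_force: 15.0
```

Emit:
apply_moves --pt "-1 0 0 -0.0015 0 0 0" --pt "-1 0 0 0 0 0 0" --pt "0.6 0 0 0 0 0 0" --pt "0.6 0 0 0 0 0 0" --pt "0.6 0 0 0 0 0 0"

```text
time_s: 20.27
ee_pos: [555.4, 165.0, 28.5]
ee_rot: [179.9, -0.0, 86.0]
force: [0.3, -0.3, 0.2]
gripper_width: 73.1
gripper_force: 0.0
```

Emit:
apply_moves --pt "0.7 0 0 0 0 0 0" --pt "0.7 0 0 0.02 0 0 0" --pt "0.7 0 0 0.035 0 0 0" --pt "0.7 0 0 0.035 0 0 0" --pt "0.7 0 0 0.04 0 0 0"

```text
time_s: 20.68
ee_pos: [554.0, 164.7, 158.1]
ee_rot: [-179.8, 0.1, 86.0]
force: [0.5, 0.7, 0.0]
gripper_width: 77.7
gripper_force: 0.0
```

Emit:
apply_moves --pt "0.7 -0.004 -0.034 0 0 0 3.3" --pt "0.7 -0.004 -0.034 0 0 0 3.3" --pt "0.7 -0.004 -0.034 0 0 0 3.3" --pt "0.7 -0.004 -0.034 0 0 0 3.3" --pt "0.7 -0.004 -0.034 0 0 0 3.3"

```text
time_s: 21.1
ee_pos: [534.5, -6.4, 158.0]
ee_rot: [180.0, 0.0, 102.7]
force: [0.3, 0.6, -0.5]
gripper_width: 77.4
gripper_force: 0.0
```

Emit:
apply_moves --pt "0.7 -0.004 -0.034 0 0 0 3.3" --pt "0.7 -0.004 -0.034 0 0 0 3.3" --pt "0.7 -0.004 -0.034 0 0 0 3.3" --pt "0.7 -0.004 -0.034 0 0 0 3.3" --pt "0.7 -0.004 -0.034 0 0 0 3.3"

```text
time_s: 21.52
ee_pos: [514.4, -176.7, 157.9]
ee_rot: [180.0, 0.0, 119.1]
force: [-0.2, 0.7, 0.4]
gripper_width: 77.7
gripper_force: 0.0
```

Emit:
apply_moves --pt "0.7 -0.004 -0.034 0 0 0 3.3" --pt "0.7 -0.004 -0.034 0 0 0 3.3" --pt "0.7 -0.004 -0.034 0 0 0 3.3" --pt "0.7 -0.004 -0.034 0 0 0 3.3" --pt "0.7 -0.004 -0.034 0 0 0 3.3"

```text
time_s: 21.93
ee_pos: [494.4, -346.7, 157.8]
ee_rot: [180.0, -0.0, 135.6]
force: [-0.6, 0.9, 0.6]
gripper_width: 77.7
gripper_force: 0.0
```

Emit:
apply_moves --pt "0.7 -0.004 -0.034 0 0 0 3.3" --pt "0.7 -0.004 -0.034 0 0 0 3.3" --pt "0.7 0 0 -0.02 0 0 0" --pt "0.7 0 0 -0.02 0 0 0" --pt "0.7 0 0 0 0 0 0"

```text
time_s: 22.35
ee_pos: [484.6, -412.1, 113.6]
ee_rot: [180.0, -0.5, 142.0]
force: [-0.2, 0.4, -0.9]
gripper_width: 77.7
gripper_force: 0.0
```

```bash
python3 chk.py tray roller knife
python3 - <<'E'
import cv2
a=cv2.imread("pics/chk_top.png");b=cv2.imread("pics/chk_side.png")
import numpy as np
r=lambda i:cv2.resize(i,(398,400),interpolation=cv2.INTER_CUBIC)
cv2.imwrite("pics/v2.png",np.hstack([r(a[220:370,120:370]),r(b[150:340,190:430])]))
E
```

```text
tray top board frame [3.3 0.9] rel yaw 0.3 0.035
tray side board frame [-4.2 15.6] rel yaw -18.3 0.425
roller top board frame [  1.5 -87.8] rel yaw -0.2 0.051
roller side board frame [ -1.6 -89.8] rel yaw 5.1 0.095
knife top board frame [ 1.4 91.8] rel yaw 0.2 0.051
knife side board frame [-0.1 93. ] rel yaw 10.6 0.097
[ 487.5051369  -413.09296929  119.17047076] [-1.79997547e+02  1.16374989e-01  1.42117998e+02]
```

View pics/v2.png

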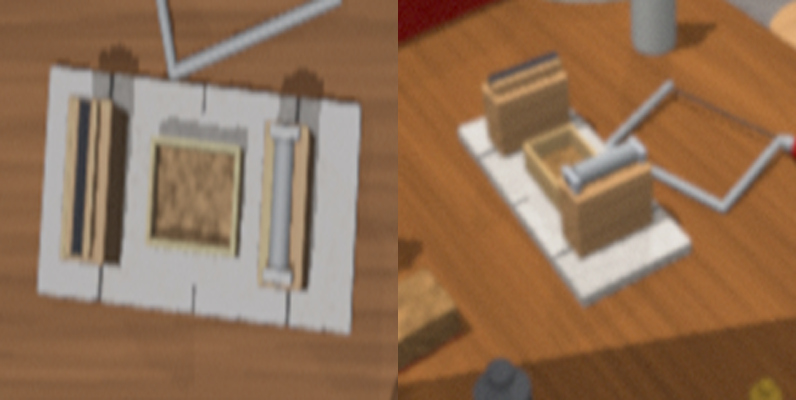

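All three parts stand square on the board: knife on the left line, roller on the right line, and the tray centred at about (195,197). Next is the beam.

Emit:
apply_moves --pt "0.7 0.0006 0 -0.03 0 0 0" --pt "0.7 0 0 -0.03 0 0 0" --pt "0.7 0 0 -0.02 0 0 0" --pt "0.7 0 0 -0.012 0 0 0" --pt "0.7 0 0 -0.005 0 0 0" --newtons 20

```text
time_s: 23.17
ee_pos: [487.0, -412.4, 19.5]
ee_rot: [180.0, -0.1, 142.1]
force: [-0.5, 1.0, -1.1]
gripper_width: 77.9
gripper_force: 0.0
```

Emit:
apply_moves --pt "0.7 0 0 -0.003 0 0 0" --pt "0.7 0 0 -0.001 0 0 0" --pt "-1 0 0 0 0 0 0" --pt "-1 0 0 0 0 0 0" --pt "-1 0 0 0 0 0 0"

```text
time_s: 23.58
ee_pos: [488.0, -413.5, 18.1]
ee_rot: [-180.0, 0.1, 142.1]
force: [0.4, -0.0, 0.0]
gripper_width: 60.2
gripper_force: 0.0
```

Emit:
apply_moves --pt "-1 0 0 0 0 0 0" --pt "-1 0 0 0 0 0 0" --pt "-1 0 0 0 0 0 0" --pt "-1 0 0 0 0 0 0" --pt "-1 0 0 0 0 0 0"

```text
time_s: 24.0
ee_pos: [487.6, -413.1, 17.2]
ee_rot: [180.0, 0.0, 142.1]
force: [-0.4, 0.7, 1.9]
gripper_width: 39.8
gripper_force: 20.0
```

Emit:
apply_moves --pt "-1 0 0 0.012 0 0 0" --pt "-1 0 0 0.03 0 0 0" --pt "-1 0 0 0.04 0 0 0" --pt "-1 0 0 0.04 0 0 0" --pt "-1 0 0 0.035 0 0 0"

```text
time_s: 24.42
ee_pos: [487.6, -413.1, 177.2]
ee_rot: [-180.0, 0.1, 142.1]
force: [1.2, -0.5, -0.7]
gripper_width: 39.8
gripper_force: 20.0
```

Emit:
apply_moves --pt "-1 0.004 0.034 0 0 0 -3.3" --pt "-1 0.004 0.034 0 0 0 -3.3" --pt "-1 0.004 0.034 0 0 0 -3.3" --pt "-1 0.004 0.034 0 0 0 -3.3" --pt "-1 0.004 0.034 0 0 0 -3.3"

```text
time_s: 24.83
ee_pos: [507.3, -241.6, 174.8]
ee_rot: [180.0, 0.0, 125.4]
force: [1.5, -0.8, -0.9]
gripper_width: 39.7
gripper_force: 20.0
```

Emit:
apply_moves --pt "-1 0.004 0.034 0 0 0 -3.3" --pt "-1 0.004 0.034 0 0 0 -3.3" --pt "-1 0.004 0.034 0 0 0 -3.3" --pt "-1 0.004 0.034 0 0 0 -3.3" --pt "-1 0.004 0.034 0 0 0 -3.3"

```text
time_s: 25.25
ee_pos: [527.3, -71.4, 174.8]
ee_rot: [180.0, 0.0, 108.9]
force: [0.3, -0.1, -0.1]
gripper_width: 39.8
gripper_force: 20.0
```

Emit:
apply_moves --pt "-1 0.004 0.034 0 0 0 -3.3" --pt "-1 0.004 0.034 0 0 0 -3.3" --pt "-1 0.004 0.034 0 0 0 -3.3" --pt "-1 0.004 0.034 0 0 0 -3.3" --pt "-1 0.004 0.034 0 0 0 -3.3"

```text
time_s: 25.67
ee_pos: [547.3, 98.7, 174.8]
ee_rot: [180.0, -0.0, 92.4]
force: [0.6, -0.8, -0.7]
gripper_width: 40.0
gripper_force: 20.0
```

Emit:
apply_moves --pt "-1 0.004 0.034 0 0 0 -3.3" --pt "-1 0.004 0.034 0 0 0 -3.3" --pt "-1 0 0 0 0 0 0" --pt "-1 0 0 0 0 0 0" --pt "-1 0 0 0 0 0 0"

```text
time_s: 26.08
ee_pos: [555.2, 164.6, 174.2]
ee_rot: [-180.0, 0.0, 86.0]
force: [0.7, -0.3, -0.0]
gripper_width: 39.5
gripper_force: 20.0
```

```bash
python3 chk.py
python3 - <<'E'
import cv2
a=cv2.imread("pics/chk_top.png");b=cv2.imread("pics/chk_side.png")
import numpy as np
r=lambda i:cv2.resize(i,(398,400),interpolation=cv2.INTER_CUBIC)
cv2.imwrite("pics/v3.png",np.hstack([r(a[200:390,60:420]),r(b[90:340,150:460])]))
E
```

```text
[555.30628334 163.79699512 174.23010579] [-1.79998510e+02  2.26089572e-02  8.59309154e+01]
```

View pics/v3.png

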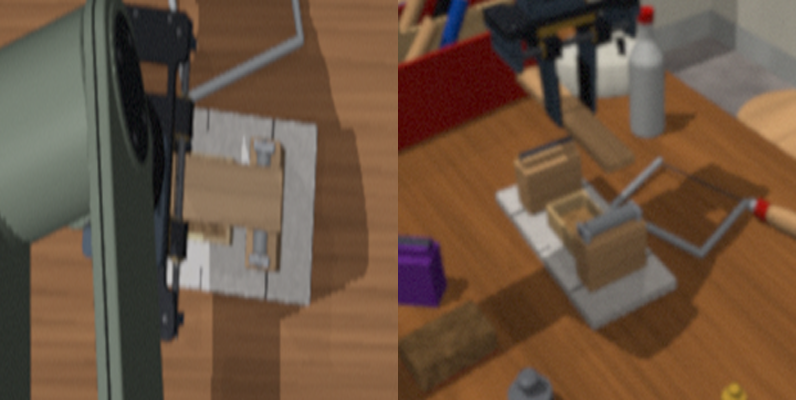

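The beam is held level and in line above the supports. I lower it now.

Emit:
apply_moves --pt "-1 0.0005 0.0005 -0.02 0 0 0" --pt "-1 0 0 -0.02 0 0 0" --pt "-1 0 0 -0.013 0 0 0" --pt "-1 0 0 -0.008 0 0 0" --pt "-1 0 0 -0.004 0 0 0"

```text
time_s: 26.6
ee_pos: [555.5, 164.2, 108.0]
ee_rot: [-179.9, 0.0, 85.9]
force: [-0.6, -0.4, -0.4]
gripper_width: 39.7
gripper_force: 20.0
```

Emit:
apply_moves --pt "-1 0 0 -0.002 0 0 0" --pt "-1 0 0 -0.002 0 0 0" --pt "-1 0 0 0 0 0 0" --pt "-1 0 0 0 0 0 0"

```text
time_s: 26.93
ee_pos: [556.4, 165.5, 105.7]
ee_rot: [179.9, -0.0, 86.0]
force: [-0.7, 0.3, -1.1]
gripper_width: 40.3
gripper_force: 20.0
```

Emit:
apply_moves --pt "-1 0 0 -0.001 0 0 0" --pt "-1 0 0 0 0 0 0" --pt "-1 0 0 0 0 0 0" --pt "-1 0 0 0 0 0 0"

```text
time_s: 27.27
ee_pos: [556.1, 165.5, 104.2]
ee_rot: [180.0, -0.0, 86.0]
force: [0.6, 0.5, 0.2]
gripper_width: 39.5
gripper_force: 20.0
```

Emit:
apply_moves --pt "-1 0 0 -0.001 0 0 0" --pt "-1 0 0 0 0 0 0" --pt "-1 0 0 0 0 0 0"

```text
time_s: 27.52
ee_pos: [556.1, 165.5, 104.1]
ee_rot: [180.0, -0.0, 86.0]
force: [-2.1, -0.8, 5.0]
gripper_width: 39.5
gripper_force: 20.0
```

Emit:
apply_moves --pt "-1 0 0 0 0 0 0" --pt "0 0 0 0 0 0 0" --pt "0 0 0 0 0 0 0"

```text
time_s: 27.77
ee_pos: [556.1, 165.5, 103.1]
ee_rot: [180.0, -0.0, 86.0]
force: [0.8, 0.2, -0.7]
gripper_width: 45.0
gripper_force: 0.0
```

Emit:
apply_moves --pt "0.7 0 0 0 0 0 0" --pt "0.7 0 0 0 0 0 0" --pt "0.7 0 0 0.01 0 0 0" --pt "0.7 0 0 0.03 0 0 0" --pt "0.7 0 0 0.035 0 0 0"

```text
time_s: 28.18
ee_pos: [554.6, 165.0, 177.2]
ee_rot: [-179.7, 0.1, 86.0]
force: [-0.3, -0.3, 0.3]
gripper_width: 75.5
gripper_force: 0.0
```

Emit:
apply_moves --pt "0.7 0 0 0.025 0 0 0" --pt "0.7 -0.0084 -0.0343 0 0 0 0" --pt "0.7 -0.0084 -0.0343 0 0 0 0" --pt "0.7 -0.0084 -0.0343 0 0 0 0" --pt "0.7 -0.0084 -0.0343 0 0 0 0"

```text
time_s: 28.6
ee_pos: [522.0, 27.1, 203.9]
ee_rot: [179.9, -0.0, 86.0]
force: [1.0, -0.6, -0.0]
gripper_width: 77.9
gripper_force: 0.0
```

Emit:
apply_moves --pt "0.7 -0.0084 -0.0343 0 0 0 0" --pt "0.7 -0.0084 -0.0343 0 0 0 0" --pt "0.7 -0.0084 -0.0343 0 0 0 0" --pt "0.7 -0.0084 -0.0343 0 0 0 0" --pt "0.7 -0.0084 -0.0343 0 0 0 0"

```text
time_s: 29.02
ee_pos: [479.9, -144.8, 203.8]
ee_rot: [179.9, 0.0, 86.0]
force: [0.6, 0.1, -0.3]
gripper_width: 77.5
gripper_force: 0.0
```

Emit:
apply_moves --pt "0.7 -0.0084 -0.0343 0 0 0 0" --pt "0.7 -0.0084 -0.0343 0 0 0 0" --pt "0.7 -0.0084 -0.0343 0 0 0 0" --pt "0.7 0 0 -0.02 0 0 0" --pt "0.7 0 0 -0.02 0 0 0"

```text
time_s: 29.43
ee_pos: [455.6, -248.8, 164.2]
ee_rot: [179.8, 0.1, 85.8]
force: [-1.1, 0.1, -0.4]
gripper_width: 77.3
gripper_force: 0.0
```

```bash
python3 chk.py beam knife
python3 - <<'E'
from h import *
f=cams.grab_frame("top"); g=cams.grab_frame("side")
for c,k in(("top",f),("side",g)):
    d=near("weight",c,k,[455.4,-245.7]); print(c,d and (round(d[0],1),d[1]["rect"],d[1]["score"]))
a=cv2.imread("pics/chk_top.png");b=cv2.imread("pics/chk_side.png")
r=lambda i:cv2.resize(i,(398,400),interpolation=cv2.INTER_CUBIC)
cv2.imwrite("pics/v4.png",np.hstack([r(a[200:390,110:390]),r(b[140:340,180:430])]))
E
```

```text
beam top board frame [2.3 1.6] rel yaw 0.1 0.041
beam side board frame [-1.6 -1.9] rel yaw 0.6 0.06
knife top board frame [ 2.2 91.7] rel yaw -0.1 0.504
knife side board frame [-1.6 99.7] rel yaw 24.3 0.429
[ 456.1353435  -246.20566341  164.41189533] [1.79866688e+02 5.97835284e-02 8.60269517e+01]
top (np.float64(4.5), [357.5, 245.0, 14.8, 23.1], 0.66)
side (np.float64(0.5), [269.0, 265.4, 26.2, 32.9], 0.7)
```

View pics/v4.png

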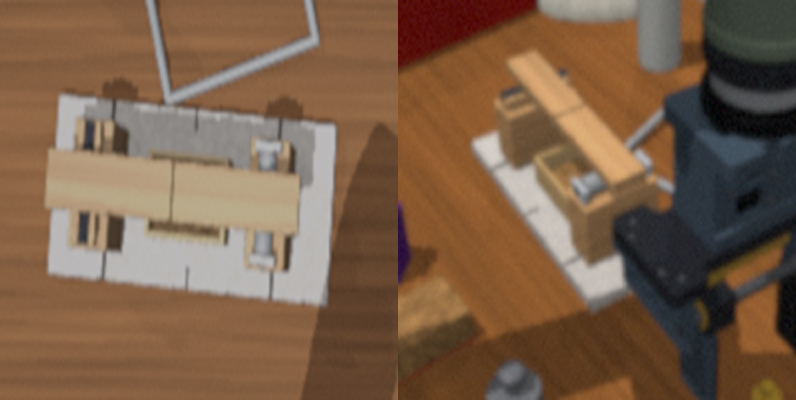

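The strip lies level across both supports and is centred to about 2 mm. Now the weight.

Emit:
apply_moves --pt "0.7 0 0 -0.03 0 0 0" --pt "0.7 0 0 -0.03 0 0 0" --pt "0.7 0 0 -0.03 0 0 0" --pt "0.7 0 0 -0.02 0 0 0" --pt "0.7 0 0 -0.015 0 0 0" --newtons 35

```text
time_s: 30.35
ee_pos: [454.5, -245.6, 36.4]
ee_rot: [-179.9, -0.1, 86.0]
force: [-0.2, -0.6, 0.5]
gripper_width: 77.8
gripper_force: 0.0
```

Emit:
apply_moves --pt "0.7 0 0 -0.01 0 0 0" --pt "0.7 0 0 -0.006 0 0 0" --pt "0.7 0 0 0 0 0 0" --pt "-1 0 0 0 0 0 0" --pt "-1 0 0 0 0 0 0"

```text
time_s: 30.77
ee_pos: [456.0, -246.6, 23.0]
ee_rot: [179.9, 0.1, 86.0]
force: [-0.1, 0.5, 0.5]
gripper_width: 67.3
gripper_force: 0.0
```

Emit:
apply_moves --pt "-1 0 0 0 0 0 0" --pt "-1 0 0 0 0 0 0" --pt "-1 0 0 0 0 0 0" --pt "-1 0 0 0 0 0 0" --pt "-1 0 0 0 0 0 0"

```text
time_s: 31.18
ee_pos: [455.5, -246.4, 22.6]
ee_rot: [179.9, 0.0, 86.0]
force: [-0.8, -0.1, 6.7]
gripper_width: 48.9
gripper_force: 35.0
```

Emit:
apply_moves --pt "-1 0 0 0.012 0 0 0" --pt "-1 0 0 0.028 0 0 0" --pt "-1 0 0 0.035 0 0 0" --pt "-1 0 0 0.04 0 0 0" --pt "-1 0 0 0.035 0 0 0"

```text
time_s: 31.6
ee_pos: [454.4, -245.7, 172.8]
ee_rot: [-179.9, -0.1, 86.0]
force: [0.2, 0.3, -4.1]
gripper_width: 48.9
gripper_force: 35.0
```

Emit:
apply_moves --pt "-1 0.00716 0.02936 0 0 0 0" --pt "-1 0.00716 0.02936 0 0 0 0" --pt "-1 0.00716 0.02936 0 0 0 0" --pt "-1 0.00716 0.02936 0 0 0 0" --pt "-1 0.00716 0.02936 0 0 0 0"

```text
time_s: 32.02
ee_pos: [490.1, -97.8, 170.8]
ee_rot: [-179.9, -0.0, 86.0]
force: [0.6, 0.3, -4.4]
gripper_width: 48.6
gripper_force: 35.0
```

Emit:
apply_moves --pt "-1 0.00716 0.02936 0 0 0 0" --pt "-1 0.00716 0.02936 0 0 0 0" --pt "-1 0.00716 0.02936 0 0 0 0" --pt "-1 0.00716 0.02936 0 0 0 0" --pt "-1 0.00716 0.02936 0 0 0 0"

```text
time_s: 32.43
ee_pos: [525.9, 48.9, 170.6]
ee_rot: [-179.8, 0.0, 86.0]
force: [-0.2, -0.2, -4.4]
gripper_width: 49.0
gripper_force: 35.0
```

Emit:
apply_moves --pt "-1 0.00716 0.02936 0 0 0 0" --pt "-1 0.00716 0.02936 0 0 0 0" --pt "-1 0.00716 0.02936 0 0 0 0" --pt "-1 0.00716 0.02936 0 0 0 0" --pt "-1 0 0 0 0 0 0"

```text
time_s: 32.85
ee_pos: [556.1, 170.0, 170.5]
ee_rot: [-180.0, -0.2, 86.2]
force: [1.3, 0.4, -3.8]
gripper_width: 48.7
gripper_force: 35.0
```

Emit:
apply_moves --pt "-1 0 0 -0.008 0 0 0" --pt "-1 0 0 -0.012 0 0 0" --pt "-1 0 0 -0.008 0 0 0" --pt "-1 0 0 0 0 0 0" --pt "-1 0 0 0 0 0 0"

```text
time_s: 33.27
ee_pos: [554.6, 163.9, 142.8]
ee_rot: [-179.9, 0.1, 85.9]
force: [0.6, 0.3, -5.5]
gripper_width: 49.1
gripper_force: 35.0
```

```bash
python3 chk.py
python3 - <<'E'
from h import *
b=cv2.imread("pics/chk_side.png")
cv2.imwrite("pics/v5.png",cv2.resize(b[90:340,180:430],(600,600),interpolation=cv2.INTER_CUBIC))
E
```

```text
[555.66605617 164.36849417 144.19674502] [ 1.79970659e+02 -5.78981637e-03  8.59394609e+01]
```

View pics/v5.png

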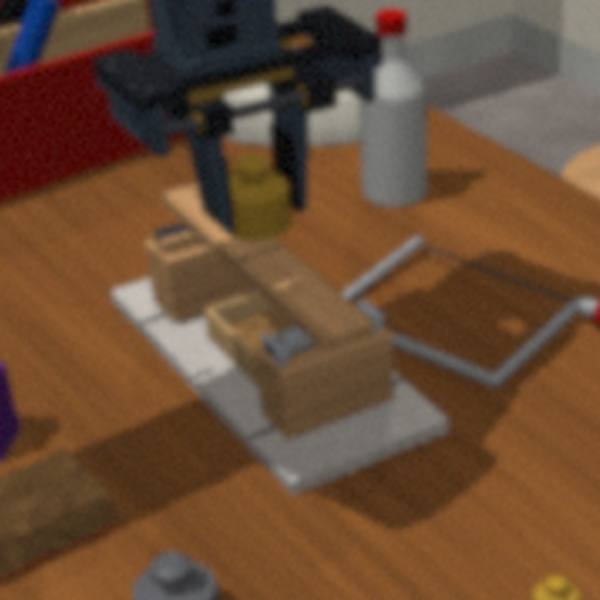

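The weight hangs upright at about (260,195), just above the strip. I lower it slowly.

Emit:
apply_moves --pt "-1 0 0 -0.006 0 0 0" --pt "-1 0 0 -0.006 0 0 0" --pt "-1 0 0 -0.005 0 0 0" --pt "-1 0 0 -0.003 0 0 0" --pt "-1 0 0 -0.001 0 0 0"

```text
time_s: 33.78
ee_pos: [554.9, 164.7, 122.0]
ee_rot: [-179.9, 0.0, 86.0]
force: [-0.6, -0.9, -5.1]
gripper_width: 48.6
gripper_force: 35.0
```

Emit:
apply_moves --pt "-1 0 0 -0.001 0 0 0" --pt "-1 0 0 -0.001 0 0 0" --pt "-1 0 0 0 0 0 0" --pt "-1 0 0 0 0 0 0"

```text
time_s: 34.12
ee_pos: [555.6, 164.9, 121.1]
ee_rot: [180.0, -0.0, 86.0]
force: [0.1, -0.4, -4.5]
gripper_width: 48.2
gripper_force: 35.0
```

Emit:
apply_moves --pt "-1 0 0 -0.0005 0 0 0" --pt "-1 0 0 0 0 0 0" --pt "-1 0 0 0 0 0 0"

```text
time_s: 34.37
ee_pos: [555.5, 164.9, 120.6]
ee_rot: [180.0, -0.0, 86.0]
force: [0.1, -0.3, -5.3]
gripper_width: 48.6
gripper_force: 35.0
```

Emit:
apply_moves --pt "-1 0 0 -0.0007 0 0 0" --pt "-1 0 0 0 0 0 0" --pt "-1 0 0 0 0 0 0"

```text
time_s: 34.62
ee_pos: [555.4, 164.9, 119.7]
ee_rot: [-180.0, 0.0, 86.0]
force: [-0.0, 0.2, -5.6]
gripper_width: 48.8
gripper_force: 35.0
```

Emit:
apply_moves --pt "-1 0 0 -0.0007 0 0 0" --pt "-1 0 0 0 0 0 0" --pt "-1 0 0 0 0 0 0"

```text
time_s: 34.87
ee_pos: [555.5, 164.9, 119.5]
ee_rot: [180.0, -0.0, 86.0]
force: [-0.8, -0.5, -1.3]
gripper_width: 49.1
gripper_force: 35.0
```

Contact: the weight's load is now on the strip. I open gently and withdraw.

Emit:
apply_moves --pt "-1 0 0 -0.0004 0 0 0" --pt "-1 0 0 0 0 0 0" --pt "0.2 0 0 0 0 0 0" --pt "0.4 0 0 0 0 0 0" --pt "0.7 0 0 0 0 0 0"

```text
time_s: 35.28
ee_pos: [556.0, 165.0, 118.8]
ee_rot: [179.9, -0.0, 86.0]
force: [0.2, -0.4, -0.1]
gripper_width: 65.2
gripper_force: 0.0
```

Emit:
apply_moves --pt "0.7 0 0 0 0 0 0" --pt "0.7 0 0 0 0 0 0" --pt "0.7 0 0 0 0 0 0" --pt "0.7 0 0 0.01 0 0 0" --pt "0.7 0 0 0.025 0 0 0"

```text
time_s: 35.7
ee_pos: [553.3, 164.3, 151.4]
ee_rot: [-179.6, 0.1, 86.0]
force: [-1.2, -0.2, -0.3]
gripper_width: 78.0
gripper_force: 0.0
```

Emit:
apply_moves --pt "0.7 0 0 0.035 0 0 0" --pt "0.7 0 0 0.035 0 0 0" --pt "0.7 0 0 0.02 0 0 0" --pt "0.7 -0.01 -0.035 0 0 0 0" --pt "0.7 -0.01 -0.035 0 0 0 0"

```text
time_s: 36.12
ee_pos: [536.5, 95.4, 246.2]
ee_rot: [179.7, -0.1, 86.2]
force: [-0.4, -0.4, -0.7]
gripper_width: 77.3
gripper_force: 0.0
```

Emit:
apply_moves --pt "0.7 -0.01 -0.035 0 0 0 0" --pt "0.7 -0.01 -0.035 0 0 0 0" --pt "0.7 -0.01 -0.035 0 0 0 0" --pt "0.7 -0.01 -0.035 0 0 0 0" --pt "0.7 -0.01 -0.035 0 0 0 0"

```text
time_s: 36.53
ee_pos: [484.8, -81.6, 244.7]
ee_rot: [179.9, 0.0, 86.0]
force: [0.8, -0.6, -0.2]
gripper_width: 77.3
gripper_force: 0.0
```

Emit:
apply_moves --pt "0.7 -0.01 -0.035 0 0 0 0" --pt "0.7 -0.01 -0.035 0 0 0 0" --pt "0.7 0 0 0 0 0 0" --pt "0.7 0 0 0 0 0 0" --pt "0.7 0 0 0 0 0 0"

```text
time_s: 36.95
ee_pos: [465.6, -149.8, 244.2]
ee_rot: [179.9, -0.0, 85.9]
force: [-1.1, 0.3, -0.6]
gripper_width: 77.4
gripper_force: 0.0
```

```bash
python3 chk.py beam
python3 - <<'E'
from h import *
for c in("top","side"):
    f=cams.grab_frame(c); d=near("weight",c,f,[555.7,164.7],97)
    if d: x,k=fit("weight",[(d[1]["pixels"].astype(np.float32),f)],[555.7,164.7,0],97); print(c,np.round(x[:2],1),k)
a=cv2.imread("pics/chk_top.png");b=cv2.imread("pics/chk_side.png")
r=lambda i:cv2.resize(i,(398,400),interpolation=cv2.INTER_CUBIC)
cv2.imwrite("pics/v6.png",np.hstack([r(a[200:390,110:390]),r(b[140:340,180:430])]))
E
```

```text
beam top board frame [2.5 1.3] rel yaw 0.1 0.235
beam side board frame [-3.   6.3] rel yaw -0.7 0.451
[ 465.85407663 -148.93427359  243.80724062] [ 1.79982990e+02 -9.41491567e-03  8.61066788e+01]
top [557.9 166.1] 0.04598033428192139
side [552.5 166. ] 0.4346737265586853
```

View pics/v6.png

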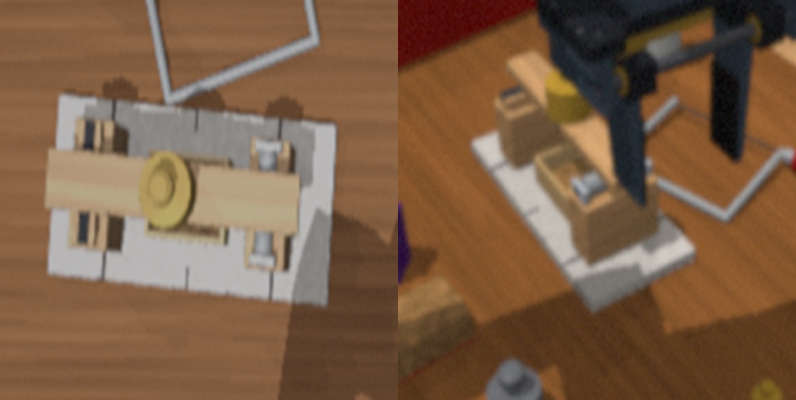

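The weight stands upright on the strip's middle at about (165,188). In the top camera it and the strip's centre agree within 1 mm, and nothing is touched. I hand the job in.

```bash
python3 -c "
from workcell import env
print(env.job_done())"
```

```text
the job is handed in; nothing more can be done
None
```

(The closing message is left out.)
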